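# Lay out the parts for a handlebar end refit

### The arm

A 7-joint arm with a two-finger parallel gripper is mounted at the origin on the work surface. World frame = base frame: x ahead of the robot, y to its left, z up, the work surface at z = 0. Lengths are in m, angles in rad, forces in N, time in s.
With the tool pointing down it reaches from about 0.4 to 0.85 m from the base axis. Payload 6.9 kg.
Tool frame: the origin (TCP) lies midway between the tips of the shut fingers; the grasp point (between the pads) lies behind it (ctrl.pinch_z is the z of the grasp point in the tool frame, in m); z points along the fingers, y is the direction in which the jaws open and shut (so a half turn about z gives the same grasp; the last joint's range is limited). The gripper opens to 85 mm and grips with 20 to 120 N. Pads are 22 mm wide; open, the fingers measure 114 mm over their backs; the gripper's body (76 mm by 85 mm) begins 54 mm behind the grasp point. The pads swing forward as they close: fully open they stand 13 mm farther back than shut.
Start: joints at [-1.192, 0.507, -0.238, 1.5, 0.126, 1.149, -0.155], TCP at [0.169, 0.602, 0.231] pointing down, gripper open.
Joint ranges: [-3.08, 3.08], [-0.24, 2.05], [-1.43, 1.35], [0, 2.5], [-1.52, 4.66], [0.17, 1.96], [-2.89, 2.89]. Speed limits (rad/s): [2.39, 2.39, 3.14, 3.14, 3.14, 3.14, 3.14].

### API

Orientations are given as a unit quaternion [w, x, y, z].
In Python, from station import ctrl, get_state, vision, ticket, models gives the robot as it stands. Calls block until the motion is done:
- ctrl.movep(position, orientation): joint-space move of the TCP to a pose.
- ctrl.movel(position, frame=None, max_speed=0.15): straight line of the TCP; frame=None keeps the orientation; max_speed is the mean speed in m/s.
- ctrl.set_joints(angles): joint-space move.
- ctrl.ungrasp() and ctrl.close_gripper(force=None): open the fingers fully, or close them until they stop; force is the grip in N (None keeps the last).
- ctrl.pause(seconds).
- ctrl.ik(position, orientation): joint angles nearest the present ones, or None.
- get_state(): the state.
- vision.grab_frame(name): name is "side" or "top"; returns (picture, depth): 384x512x3 uint8, blue, green, red; 384x512 float32, m along the optical axis (not along the pixel's ray), 0 where there is no reading.
- vision.camera_info(name): a dict with "mtx" (3x3 intrinsics, pixels), "dist_coeffs" ([k1, k2, p1, p2, k3] as OpenCV has them; the pictures are not rectified), "R" (3x3) and "t" (3): a world point X has camera coordinates R X + t. Camera axes: x right, y down, z forward; pixel columns grow to the right and rows downward; lengths in m; the calibration is good to about 2 mm. A picture is of the moment at which its call begins. camera_info takes no time and is no camera call.
A pose or a line that the arm cannot do raises ctrl.Unreachable and nothing moves.
- ticket.close_job(): hands the job in, once; it reports no verdict.
Trained networks look in the newest picture that a camera, given by its name, has taken for a name from the list of things; names that differ only in an ending like _2 or _b are one class to them, and where a whole thing is asked for, a point or a joint stands for the part that bears it (a point fixed in the world has none). Each returns a list of dicts, best first, with "p" (0 to 1); they miss things now and then, are a little off and sometimes report something else, mostly with a low value. They report only what shows in the picture. A call takes as long as a camera call. They do not tell look-alikes from the thing itself.
- models.recognise(camera, target): "point" ([column, row] in pixels, amid what is visible of it).
- models.masks_of(camera, target): "mask" (384x512 bool, what is visible of it) and "point" ([column, row] in pixels, amid what is visible of it).
The state is a dict: "time": time; "qpos": joint angles; "qd": joint speeds; "tau": joint torques, N m; "tcp_pos": TCP position; "eef_rot": TCP orientation; "contact_force": force on the tool from outside, world axes, zero at the start; "wrist_torque": the same for the moment, N m; "width": finger opening in m.
Only numpy, scipy, OpenCV 4.12 (cv2) and the standard library are available. Lean on these libraries where they do the work, as an engineer would, in place of code of your own. Each camera call takes 0.05 s, during which the arm holds its last target.

### The job

Lay out the bench for refitting the handlebar end: stand the chrome end weight, stem up, in the middle of the parts dish, then slip the larger spacer collar (not the small bush) over its stem so that it sits flat on the weight's head. Lay the scraper on the rubber sheet straight behind the dish (on the side towards the bench's far edge, away from the robot), parallel to that edge, centred on the dish and with about 3 cm of clear space between it and the dish's rim, and put the tyre gauge out of the way in the middle of the battery charger's lid, lying lengthwise along the lid. Leave the small bush, the socket and the spanner where they are.

Things in the scene. Friction and masses are not known exactly. Their poses are not given: they have to be found in the camera images.
- dish: Target, fixed: round shallow open steel parts dish, 128 mm across the rim, 22 mm high, walls 3 mm, flat floor 4 mm above the origin and about 105 mm across. Its magnet is not felt. Origin: centre of its underside, on the sheet (z = 0). Its axes stay parallel to the world's: x straight ahead to the bench's far edge ('behind'), y to the robot's left. Stands left or right, the charger opposite.
- charger: Target, fixed: grey plastic battery charger, a box 100 mm (its x) by 170 mm (its y, lengthwise) by 55 mm high, with a flat level lid 55 mm above the origin with flush black vent lines; steel toggle switch and meter on its front (-x) face, two black terminals behind, none reaching above the lid. Origin: centre of its underside. Its yaw varies a little.
- weight: Loose chrome handlebar end weight, 0.18 kg or so, standing on its head with the stem up: a cylindrical head 34 mm diameter and 26 mm high below, a thin stem 12 mm diameter rising from its centre to 48 mm above the underside. Origin: centre of the head's flat underside; z up along the stem.
- collar: Loose plain aluminium spacer collar lying flat (the larger of the two rings): outside 36 mm diameter, bore 22 mm diameter, 12 mm high. Origin: centre of its underside (on the axis); z along the axis.
- gauge: Loose orange plastic tyre pressure gauge lying flat, 120 mm long: barrel 24 mm wide (its y) and 20 mm high from x = -48 to +24 mm, round dial head 44 mm diameter, 22 mm high, centred at x = +38 mm, thin brass nozzle at the -x end. Origin: middle of its length, on its underside; x along its length towards the dial. The barrel can be gripped at the origin.
- scraper: Loose stainless steel scraper lying flat, 150 mm long: handle 22 mm wide (its y), 14 mm high, from x = -75 to +13 mm; neck 18 mm wide, 6 mm high; flat blade 40 mm wide, 40 mm long, 3 mm thick at the +x end. Origin: middle of its length, on its underside; x along its length towards the blade. The handle can be gripped about x = -8 mm.
- bush: Bystander, leave alone: small steel bush (the smaller ring), 24 mm diameter, bore 8 mm, 10 mm high. Loose. Origin: centre of its underside.
- socket: Bystander, leave alone: upright steel tube socket, 26 mm diameter, 50 mm high, open at the top, loose. Origin: centre of its underside.
- spanner: Bystander, leave alone: flat steel spanner, 150 mm long, lying flat along its x, loose. Origin: about the middle of its underside.
Things that resemble listed ones, but are neither listed nor needed, are in the scene too. What is shaped like the weight but brown or purple is not meant.

How it is judged:
At the end, for the whole second after the job is handed in: Weight upright within 15 mm of dish centre, collar flat on its head; scraper's middle 90-120 mm behind dish centre, within 15 mm sideways, parallel to the far edge within 0.17 rad; gauge within 15 mm of lid centre, lengthwise within 0.2 rad; all at rest; bystanders within 20 mm (horizontal distance between weight and dish below 0.015 m and z of weight in the frame of dish below 0.008 m and angle between weight's own z axis and vertical below 0.1 rad and horizontal distance between collar and weight below 0.008 m and z of collar in the frame of weight between 0.022 and 0.041 m and angle between the z axis of collar and the z axis of weight, either way round below 0.1 rad and x of scraper in the frame of dish between 0.09 and 0.12 m and y of scraper in the frame of dish between -0.015 and 0.015 m and height (world z) of scraper below 0.017 m and angle between the x axis of scraper and the y axis of dish, either way round below 0.17 rad and x of gauge in the frame of charger between -0.015 and 0.015 m and y of gauge in the frame of charger between -0.015 and 0.015 m and z of gauge in the frame of charger between 0.05 and 0.082 m and angle between the x axis of gauge and the y axis of charger, either way round below 0.2 rad and linear speed of each of weight, collar, scraper, gauge below 0.02 m/s and distance of each of bush, socket, spanner from where it was at the start of the episode below 0.02 m); the robot touches nothing.
It fails at once if the bush, the socket or the spanner is shifted by more than 30 mm (distance of any of bush, socket, spanner from where it was at the start of the episode above 0.03 m).
It also fails if it takes over 118 s, if anything falls off the work surface, if the arm or the gripper's body presses on something with over 40 N, if the wrist force passes 120 N, or if a joint passes its speed limit or range.

## Working session

There is one attempt and no reset: what is moved stays moved. The work goes in short steps, each a Python script; the robot and the scene stay as the last script left them, time stands still between calls to the robot, and variables do not carry over. Pictures are saved under pics/ and viewed, and the job is handed in when it is done.

```bash
ls; mkdir -p pics; python3 - <<'E'
from station import ctrl,get_state,vision
import cv2,numpy as np
for n in("top","side"):
    im,d=vision.grab_frame(n); cv2.imwrite(f"pics/{n}0.png",im); np.savez(f"{n}0.npz",im=im,d=d)
    i=vision.camera_info(n); print(n,i)
s=get_state(); print(s['time'],s['tcp_pos'],s['eef_rot'],s['width'],ctrl.pinch_z)
E
```

```text
pics
top {'mtx': array([[493.38387251,   0.        , 268.62200733],
       [  0.        , 493.38387251, 192.39168705],
       [  0.        ,   0.        ,   1.        ]]), 'dist_coeffs': array([0.04410647, 0.        , 0.        , 0.        , 0.        ]), 'R': array([[-0.02182515, -0.99948079,  0.02370262],
       [-0.99820658,  0.02046319, -0.05625732],
       [ 0.05574308, -0.02488793, -0.99813491]]), 't': array([-0.00806137,  0.57276588,  1.48346638])}
side {'mtx': array([[349.84876533,   0.        , 251.13131054],
       [  0.        , 349.84876533, 194.2609834 ],
       [  0.        ,   0.        ,   1.        ]]), 'dist_coeffs': array([-0.05340794,  0.        ,  0.        ,  0.        ,  0.        ]), 'R': array([[-0.9007431 , -0.43414554, -0.01339815],
       [-0.28373011,  0.61146435, -0.73865321],
       [ 0.32887549, -0.66153533, -0.67395246]]), 't': array([0.52330173, 0.17731459, 0.65060386])}
0.1 [0.16895026 0.60128084 0.23053771] [-8.70118049e-05  1.36486634e-01  9.90641604e-01 -7.76408143e-04] 0.08575254413867023 -0.0187
```

View pics/top0.png

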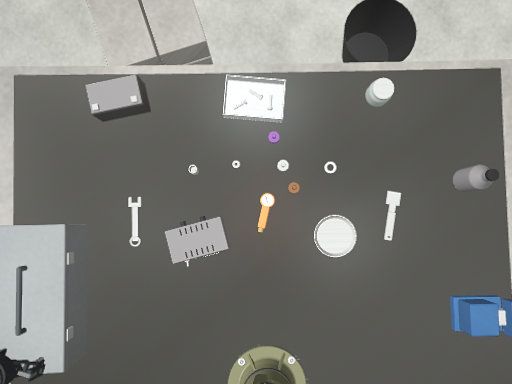

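View pics/side0.png

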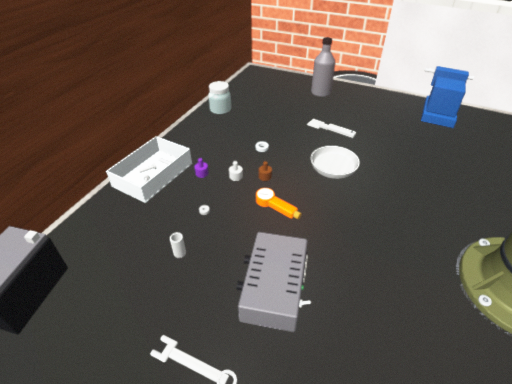

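```bash
cat > h.py <<'E'
import numpy as np,cv2
from station import ctrl,get_state,vision,models,ticket
def cam(n):
    i=vision.camera_info(n); return np.array(i['mtx']),np.array(i['dist_coeffs']),np.array(i['R']),np.array(i['t'])
def at_z(n,px,z):
    K,D,R,t=cam(n); px=np.atleast_2d(np.asarray(px,float)); z=np.broadcast_to(z,len(px))
    u=cv2.undistortPoints(px[:,None,:],K,D)[:,0]
    d=np.c_[u,np.ones(len(u))]@R; o=-R.T@t
    s=(z-o[2])/d[:,2]; return o+d*s[:,None]
def proj(n,X):
    K,D,R,t=cam(n); return cv2.projectPoints(np.atleast_2d(np.asarray(X,float)),cv2.Rodrigues(R)[0],t,K,D)[0][:,0]
def cloud(n,d):
    K,D,R,t=cam(n); v,u=np.mgrid[0:384,0:512]
    x=cv2.undistortPoints(np.c_[u.ravel(),v.ravel()].astype(float)[:,None,:],K,D)[:,0]
    c=np.c_[x,np.ones(len(x))]*d.reshape(-1,1)
    return ((c-t)@R).reshape(384,512,3)
def grab(n,tag=None):
    im,d=vision.grab_frame(n)
    if tag: cv2.imwrite(f"pics/{tag}.png",im)
    return im,d
def q(yaw):  # tool down; tool y axis (jaw) at angle yaw+90deg... tool x at angle yaw
    return np.array([0,np.cos(yaw/2),np.sin(yaw/2),0])
E
python3 - <<'E'
from h import *
T=np.load('top0.npz');im,d=T['im'],T['d']
P=cloud('top',d)
cv2.imwrite('pics/crop0.png',cv2.resize(im[120:270,150:410],None,fx=3,fy=3,interpolation=cv2.INTER_CUBIC))
print('sheet z',np.median(P[280:300,250:350,2]), P[300,120],P[100,330])
for n in['weight','collar','gauge','scraper','dish','charger','bush','socket']:
    r=models.masks_of('top',n)
    for e in r[:4]:
        m=e['mask'];pts=P[m]; pz=pts[:,2]; 
        if m.sum()<5: continue
        top=pts[pz>np.percentile(pz,30)]
        rect=cv2.minAreaRect(np.argwhere(m)[:,::-1].astype(np.float32))
        print(n,round(e['p'],2),np.round(e['point'],1),m.sum(),'mean',np.round(pts.mean(0),4),'zmax',round(np.percentile(pz,90),4),rect)
E
```

```text
sheet z 0.0013965410752943227 [ 0.25909253  0.43280777 -0.00368055] [ 8.56994449e-01 -2.17634222e-01 -1.09154065e-04]
weight 0.58 [274.3 135.7] 123 mean [ 0.7391 -0.0388  0.0247] zmax 0.0447 ((273.5, 137.5), (11.0, 11.0), 90.0)
weight 0.57 [283.1 166.1] 104 mean [ 0.6525 -0.0632  0.0281] zmax 0.0461 ((282.4499816894531, 165.64999389648438), (10.75174331665039, 11.067971229553223), 18.43494987487793)
weight 0.51 [293. 188.] 92 mean [ 0.5844 -0.0939  0.03  ] zmax 0.0451 ((293.0, 188.0), (10.0, 10.0), 90.0)
collar 0.58 [332.6 165.6] 63 mean [ 0.6412 -0.2027  0.0594] zmax 0.0162 ((330.0000305175781, 167.0), (9.899494171142578, 9.899495124816895), 45.0)
gauge 0.81 [264.  212.9] 361 mean [ 0.5162 -0.006   0.0204] zmax 0.026 ((265.04046630859375, 212.23696899414062), (12.620747566223145, 38.92664337158203), 8.746162414550781)
scraper 0.61 [390.8 212.2] 476 mean [ 0.5021 -0.3907  0.0152] zmax 0.0176 ((391.99212646484375, 215.6534423828125), (14.08405590057373, 49.14054870605469), 2.935673236846924)
dish 0.83 [334.9 235.1] 1402 mean [ 0.4371 -0.2164  0.0181] zmax 0.0205 ((334.7500305175781, 235.75003051757812), (41.719295501708984, 41.01219177246094), 45.0)
charger 0.87 [196.4 236.9] 2136 mean [0.4372 0.1926 0.0625] zmax 0.06 ((196.83946228027344, 238.7981719970703), (40.70762252807617, 60.34306335449219), 73.3007583618164)
bush 0.5 [332.2 234.1] 1353 mean [ 0.4376 -0.2161  0.017 ] zmax 0.0185 ((334.0, 235.5), (41.0, 40.0), 90.0)
socket 0.56 [192.5 168.6] 71 mean [0.6444 0.2046 0.034 ] zmax 0.0519 ((193.30003356933594, 169.6000213623047), (9.391485214233398, 8.049844741821289), 63.43495178222656)
```

View pics/crop0.png

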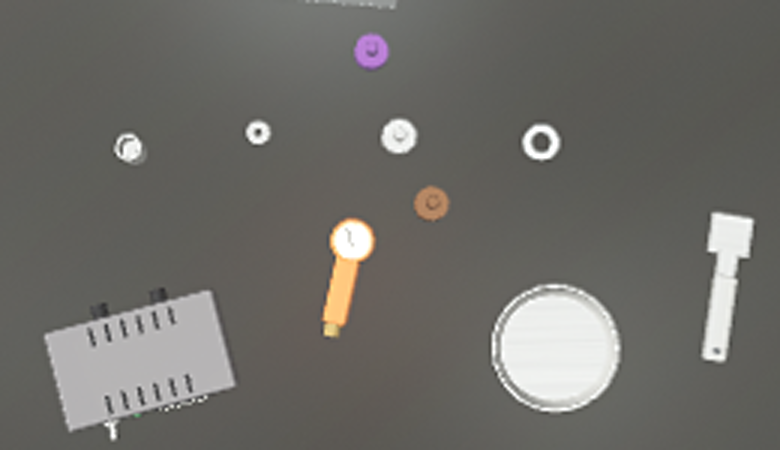

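```bash
cat > fit.py <<'E'
from h import *
from scipy.optimize import minimize
def cyl(x,y,r,z0,z1):
    a=np.linspace(0,2*np.pi,40,endpoint=False); c=np.c_[x+r*np.cos(a),y+r*np.sin(a)]
    return np.r_[np.c_[c,np.full(40,z0)],np.c_[c,np.full(40,z1)]]
def box(x0,x1,y0,y1,z0,z1):
    return np.array([[x,y,z] for x in(x0,x1) for y in(y0,y1) for z in(z0,z1)],float)
M=dict(weight=[cyl(0,0,.017,0,.026),cyl(0,0,.006,.026,.048)],
 collar=[cyl(0,0,.018,0,.012)],bush=[cyl(0,0,.012,0,.010)],socket=[cyl(0,0,.013,0,.05)],
 dish=[cyl(0,0,.064,0.02,.022)],
 charger=[box(-.05,.05,-.085,.085,0,.055)],
 gauge=[box(-.048,.024,-.012,.012,0,.02),cyl(.038,0,.022,0,.022),box(-.06,-.048,-.005,.005,.005,.015)],
 scraper=[box(-.075,.013,-.011,.011,0,.014),box(.013,.035,-.009,.009,0,.006),box(.035,.075,-.02,.02,0,.003)])
S=4
def sil(n,name,p,z=0,off=None):
    x,y,a=p; R=np.array([[np.cos(a),-np.sin(a),0],[np.sin(a),np.cos(a),0],[0,0,1]])
    img=np.zeros((384,512),np.uint8) if off is None else np.zeros(off[2:],np.uint8)
    o=np.array([0,0]) if off is None else np.array(off[:2])
    for part in M[name]:
        px=proj(n,part@R.T+[x,y,z])
        h=cv2.convexHull(((px-o+.5)*S*16-8).round().astype(np.int32))
        cv2.fillConvexPoly(img,h,1,shift=4)
    return img
def fit(n,im,name,p0,fg,pad=14,z=0,yaw=False):
    c=proj(n,[[p0[0],p0[1],z]])[0]; px=np.vstack([proj(n,q_+[p0[0],p0[1],z]) for q_ in M[name]])
    r=int(max(np.abs(px-c).max(),6)+pad); x0,y0=int(c[0])-r,int(c[1])-r; x0=max(x0,0);y0=max(y0,0)
    g=fg(im)[y0:y0+2*r,x0:x0+2*r].astype(np.float32)
    G=cv2.resize(g,None,fx=S,fy=S,interpolation=cv2.INTER_CUBIC)>0.5
    def cost(v):
        p=(p0[0]+v[0]*.01,p0[1]+v[1]*.01,p0[2]+(v[2]*.15 if yaw else 0))
        s=sil(n,name,p,z,(x0,y0)+G.shape)>0
        return 1-(s&G).sum()/max((s|G).sum(),1)
    best=None
    for st in([1,1,1],[-.5,.5,-1]):
        simp=np.vstack([np.zeros(3),np.diag(st)]) if yaw else np.vstack([np.zeros(2),np.diag(st[:2])])
        o=minimize(cost,np.zeros(3 if yaw else 2),method='Nelder-Mead',options=dict(initial_simplex=simp,xatol=.01,fatol=1e-4))
        if best is None or o.fun<best.fun: best=o
    v=best.x; return np.array([p0[0]+v[0]*.01,p0[1]+v[1]*.01,p0[2]+(v[2]*.15 if yaw else 0)]),1-best.fun
def gray(lo,hi):
    return lambda im: np.clip((im.max(2).astype(np.float32)-lo)/(hi-lo),0,1)
E
python3 - <<'E'
from fit import *
g=gray(70,200)
init=dict(weight=(.6525,-.063,0),collar=(.648,-.2,0),bush=(.65,.075,0),socket=(.645,.2,0),dish=(.437,-.217,0),charger=(.432,.195,-.25+0.5),gauge=(.516,-.006,0),scraper=(.502,-.385,0))
init['gauge']=(.516,-.006,-.16); init['scraper']=(.502,-.385,-.08)
import sys
for n in('top','side'):
    im=np.load(n+'0.npz')['im']
    print(n,'sheet vals',[int(im[r,c].max()) for r,c in((150,256),(250,280),(200,360))])
    vis=im.copy()
    for k,p in init.items():
        f=g
        if n=='side': f=gray(40,150)
        p,i=fit(n,im,k,p,f,yaw=k in('gauge','scraper','charger'),pad=6)
        print(k,np.round(p,4),round(i,3))
        s=cv2.resize(vis,None,fx=1,fy=1)
        for part in M[k]:
            R=np.array([[np.cos(p[2]),-np.sin(p[2]),0],[np.sin(p[2]),np.cos(p[2]),0],[0,0,1]])
            h=cv2.convexHull(proj(n,part@R.T+[p[0],p[1],0]).astype(np.float32))
            if vis.shape[0]==384: vis=cv2.resize(vis,None,fx=3,fy=3)
            cv2.polylines(vis,[((h+.5)*3).astype(np.int32)],True,(0,0,255),1)
    c=vis[360:810,450:1230] if n=='top' else vis[330:930,450:1250]
    cv2.imwrite(f'pics/fit_{n}.png',c)
E
```

```text
top sheet vals [104, 97, 96]
weight [ 0.6555 -0.0649  0.    ] 0.95
collar [ 0.6477 -0.2103  0.    ] 0.734
bush [0.6634 0.0786 0.    ] 0.904
socket [0.6474 0.2071 0.    ] 0.75
dish [ 0.4377 -0.2172  0.    ] 0.977
charger [0.4352 0.1963 0.2396] 0.875
gauge [ 0.5136 -0.0057 -0.2457] 0.928
scraper [ 0.4949 -0.3929 -0.1796] 0.941
side sheet vals [126, 169, 65]
weight [ 0.6569 -0.0614  0.    ] 0.818
collar [ 0.6481 -0.2045  0.    ] 0.837
bush [0.6643 0.0815 0.    ] 0.899
socket [0.6469 0.2087 0.    ] 0.946
dish [ 0.438  -0.2075  0.    ] 0.828
charger [0.4366 0.197  0.2399] 0.933Traceback (most recent call last):
  File "<stdin>", line 13, in <module>
  File "fit.py", line 36, in fit
    o=minimize(cost,np.zeros(3 if yaw else 2),method='Nelder-Mead',options=dict(initial_simplex=simp,xatol=.01,fatol=1e-4))
    res = _minimize_neldermead(fun, x0, args, callback, bounds=bounds,
                               **options)
    fxcc = func(xcc)
    fx = function(np.copy(x), *(wrapper_args + args))
  File "fit.py", line 31, in cost
    s=sil(n,name,p,z,(x0,y0)+G.shape)>0
      ~~~^^^^^^^^^^^^^^^^^^^^^^^^^^^^
  File "fit.py", line 20, in sil
    px=proj(n,part@R.T+[x,y,z])
  File "h.py", line 11, in proj
    K,D,R,t=cam(n); return cv2.projectPoints(np.atleast_2d(np.asarray(X,float)),cv2.Rodrigues(R)[0],t,K,D)[0][:,0]
            ~~~^^^
  File "h.py", line 4, in cam
    i=vision.camera_info(n); return np.array(i['mtx']),np.array(i['dist_coeffs']),np.array(i['R']),np.array(i['t'])
ValueError: time passes only in moves, steps and waits
```

```bash
python3 - <<'E'
s=open('h.py').read()
s=s.replace("def cam(n):\n","_C={}\ndef cam(n):\n    if n in _C: return _C[n]\n").replace("i=vision.camera_info(n); return np.array(i['mtx']),np.array(i['dist_coeffs']),np.array(i['R']),np.array(i['t'])","i=vision.camera_info(n); _C[n]=(np.array(i['mtx']),np.array(i['dist_coeffs']),np.array(i['R']),np.array(i['t'])); return _C[n]")
open('h.py','w').write(s)
E
cat > run1.py <<'E'
from fit import *
init=dict(weight=(.6555,-.065,0),collar=(.648,-.205,0),bush=(.663,.08,0),socket=(.647,.207,0),dish=(.4377,-.2172,0),charger=(.435,.196,.24),gauge=(.513,-.006,-.24),scraper=(.495,-.392,-.17))
for n in('top','side'):
    im=np.load(n+'0.npz')['im']
    vis=cv2.resize(im,None,fx=3,fy=3)
    for k,p in init.items():
        f=gray(70,230) if n=='top' else gray(40,150)
        if k=='gauge': f=lambda im: (cv2.cvtColor(im,cv2.COLOR_BGR2HSV)[...,1]>110)|(im.min(2)>150)
        if k=='charger': f=lambda im:((im.max(2)>120)|(im.min(2)<45)) if n=='top' else (im.max(2)>60)
        p,i=fit(n,im,k,p,f,yaw=k in('gauge','scraper','charger'),pad=4)
        print(k,np.round(p,4),round(i,3))
        for part in M[k]:
            R=np.array([[np.cos(p[2]),-np.sin(p[2]),0],[np.sin(p[2]),np.cos(p[2]),0],[0,0,1]])
            h=cv2.convexHull(proj(n,part@R.T+[p[0],p[1],0]).astype(np.float32))
            cv2.polylines(vis,[((h+.5)*3).astype(np.int32)],True,(0,0,255),1)
    c=vis[360:810,450:1230] if n=='top' else vis[300:900,450:1250]
    cv2.imwrite(f'pics/fit_{n}.png',c)
E
python3 run1.py
```

```text
weight [ 0.6553 -0.0646  0.    ] 0.95
collar [ 0.6474 -0.2107  0.    ] 0.704
bush [0.6633 0.079  0.    ] 0.861
socket [0.6474 0.2078 0.    ] 0.696
dish [ 0.4377 -0.2168  0.    ] 0.962
charger [0.4348 0.1982 0.2435] 0.901
gauge [ 0.513  -0.0059 -0.2342] 0.922
scraper [ 0.4949 -0.3927 -0.1854] 0.929
weight [ 0.6565 -0.0622  0.    ] 0.886
collar [ 0.6482 -0.2059  0.    ] 0.853
bush [0.6642 0.0816 0.    ] 0.9
socket [0.6469 0.2086 0.    ] 0.946
dish [ 0.4378 -0.2076  0.    ] 0.85
charger [ 0.4039  0.2548 -1.1399] 0.479
gauge [ 0.5144 -0.0021 -0.2239] 0.864
scraper [ 0.4965 -0.3888 -0.1694] 0.437
```

View pics/fit_top.png

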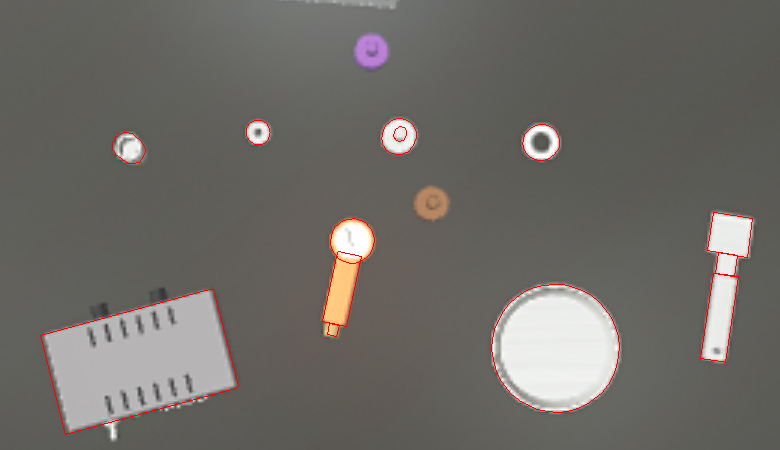

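View pics/fit_side.png

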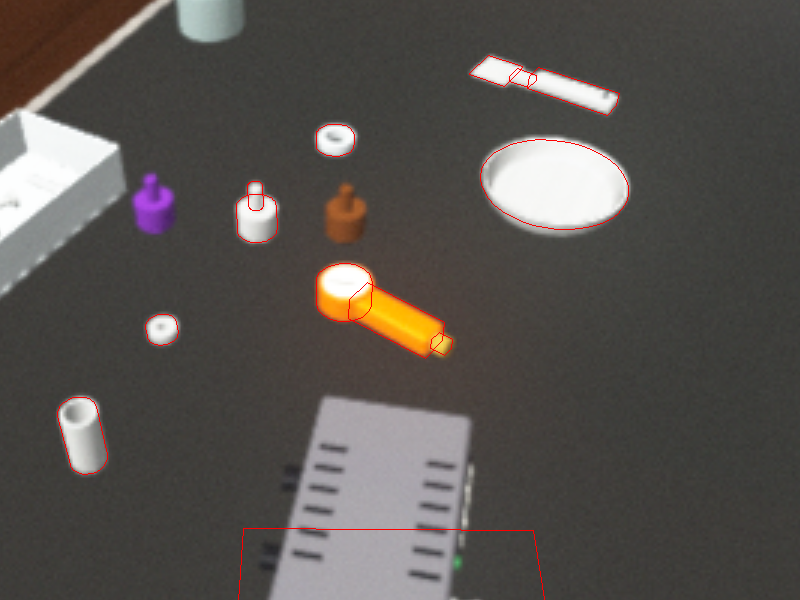

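Of the weight-shaped things, purple is at top (274,137), brown at (293,188) and chrome at (283,165). The chrome one is meant, and the enlarged crop confirms it. There are two rings, (330,167) and (236,164). The larger one at (330,167) is the collar and the smaller is the bush. The outlines fit well, so I start with the gauge.

```bash
cat >> h.py <<'E'
def best_a(pos,a):
    """tool yaw a or a+pi, whichever is reachable with joints nearest present"""
    c=[]
    qn=np.array(get_state()['qpos'])
    for k in(-1,0,1):
        j=ctrl.ik(np.array(pos,float),q(a+k*np.pi))
        if j is not None: c.append((np.abs(np.array(j)-qn).max(),a+k*np.pi,np.array(j)))
    c.sort(key=lambda e:e[0]); return c
def st(tag=''):
    s=get_state(); print(tag,'t',round(s['time'],2),'tcp',np.round(s['tcp_pos'],4),'w',round(s['width'],4),'F',np.round(s['contact_force'],1)); return s
E
python3 - <<'E'
from h import *
print(cam('top')[0][0,0])
for nm,p,a in[('gauge',(.5135,-.0045,.15),-.235),('gplace',(.4355,.197,.2),.24-np.pi/2),('scr',(.4955+.0,-.391,.15),-.18),('scrp',(.55,-.17,.15),-np.pi/2),('scrp+',(.55,-.26,.15),np.pi/2),('w',(.656,-.0635,.15),.0),('dish',(.4377,-.2155,.15),0),('col',(.648,-.208,.15),0)]:
    for c in best_a(p,a): print(nm,round(c[0],2),round(c[1],2),np.round(c[2],2))
E
```

```text
493.3838725084198
gauge 1.26 -0.23 [-0.49  0.5   0.67  1.91 -0.4   0.87 -1.41]
gauge 1.48 2.91 [-0.07  0.42  0.04  1.91 -0.03  0.81  1.32]
gauge 1.48 -3.38 [-0.07  0.42  0.04  1.91 -0.03  0.81  1.32]
gplace 0.6 1.81 [-0.59  0.31  0.15  1.93 -0.06  0.91 -0.17]
gplace 0.6 -4.47 [-0.59  0.31  0.15  1.93 -0.06  0.91 -0.17]
gplace 2.76 -1.33 [-0.    0.36 -0.64  1.92  0.26  0.95  2.61]
scr 1.41 -0.18 [ 0.22  0.69  0.74  1.6  -0.51  1.05 -0.65]
scr 2.57 -3.32 [ 0.27  0.66  0.63  1.6  -0.43  1.02  2.42]
scr 2.57 2.96 [ 0.27  0.66  0.63  1.6  -0.43  1.02  2.42]
scrp 1.1 -4.71 [-0.09  0.56  0.55  1.75 -0.35  0.93  0.61]
scrp 1.1 1.57 [-0.09  0.56  0.55  1.75 -0.35  0.93  0.61]
scrp 1.95 -1.57 [-0.37  0.78  1.15  1.76 -0.78  1.14 -2.11]
scrp+ 1.13 1.57 [-0.1   0.71  0.89  1.67 -0.61  1.07  0.98]
scrp+ 1.83 -1.57 [-0.19  0.83  1.15  1.67 -0.8   1.2  -1.98]
scrp+ 1.83 4.71 [-0.19  0.83  1.15  1.67 -0.8   1.2  -1.98]
w 0.94 0.0 [-0.31  0.71  0.67  1.52 -0.48  1.08 -1.09]
w 1.78 3.14 [ 0.06  0.62 -0.    1.52  0.    1.    1.63]
w 1.78 -3.14 [ 0.06  0.62 -0.    1.52  0.    1.    1.63]
dish 1.32 0.0 [-0.27  0.61  1.09  1.98 -0.66  0.96 -0.42]
dish 2.44 -3.14 [ 0.06  0.43  0.49  1.98 -0.28  0.81  2.28]
dish 2.44 3.14 [ 0.06  0.43  0.49  1.98 -0.28  0.81  2.28]
col 1.09 0.0 [-0.11  0.76  0.74  1.46 -0.54  1.13 -0.84]
col 2.08 -3.14 [ 0.2   0.66  0.13  1.45 -0.09  1.04  1.92]
col 2.08 3.14 [ 0.2   0.66  0.13  1.45 -0.09  1.04  1.92]
```

```bash
python3 - <<'E'
from h import *
a=-.235+np.pi; p=np.array([.5135,-.0045,0])
ctrl.movep(p+[0,0,.12],q(a)); st('hover')
ctrl.movel(p+[0,0,.004],max_speed=.1); st('down')
ctrl.close_gripper(40); st('closed')
ctrl.movel(p+[0,0,.15],max_speed=.15); st('up')
grab('side','g1s'); im,d=grab('top','g1t')
E
```

```text
hover t 3.0 tcp [ 0.5137 -0.0034  0.1201] w 0.0854 F [ 0.2  0.1 -0.1]
down t 4.31 tcp [ 0.5139 -0.0045  0.0045] w 0.0854 F [-0.1  0.5  0.5]
closed t 4.9 tcp [ 0.5136 -0.0045  0.0043] w 0.0229 F [-0.9  0.   4.3]
up t 6.03 tcp [ 0.5129 -0.0045  0.1492] w 0.0229 F [ 0.9 -0.4 -2.1]
```

View pics/g1s.png

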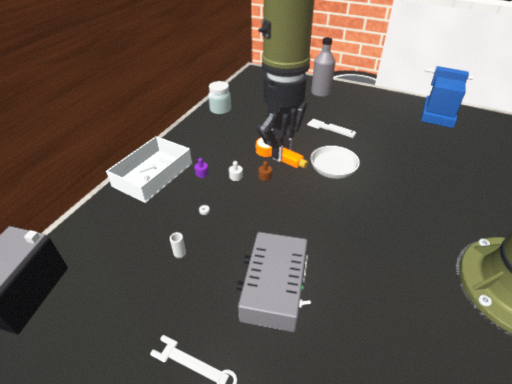

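The gauge is held, at side (280,152). Next I place it on the lid.

```bash
python3 - <<'E'
from h import *
a=.24+np.pi/2; p=np.array([.4355,.1975,0])
ctrl.movep(p+[0,0,.17],q(a)); st('hover')
ctrl.movel(p+[0,0,.075],max_speed=.1)
ctrl.movel(p+[0,0,.0605],max_speed=.04); ctrl.pause(.2); st('down')
ctrl.ungrasp(); st('open')
ctrl.movel(p+[0,0,.16],max_speed=.15)
# next: hover scraper
xs=np.array([.4955,-.391]); g=xs+(-.042)*np.array([np.cos(-.18),np.sin(-.18)])
ctrl.movep([g[0],g[1],.12],q(-.18)); st('scr hover')
im,d=grab('top','g2t'); np.savez('g2t.npz',im=im,d=d); grab('side','g2s')
cv2.imwrite('pics/g2c.png',cv2.resize(im[190:290,130:250],None,fx=5,fy=5))
E
```

```text
hover t 7.38 tcp [0.4358 0.1969 0.1698] w 0.0231 F [-0.4 -0.1 -1. ]
down t 9.19 tcp [0.4356 0.1976 0.0606] w 0.0232 F [-0.   0.2 -0.8]
open t 9.82 tcp [0.4355 0.1975 0.0605] w 0.0855 F [ 0.1  0.1 -1.2]
scr hover t 12.72 tcp [ 0.4552 -0.382   0.1199] w 0.0851 F [-0.8 -0.7 -0. ]
```

View pics/g2c.png

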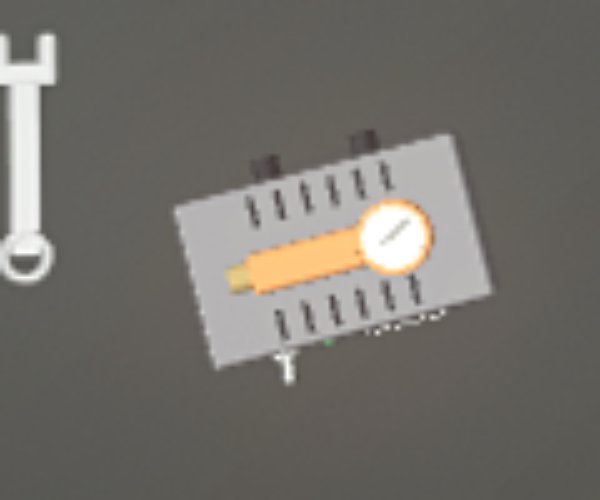

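View pics/g2s.png

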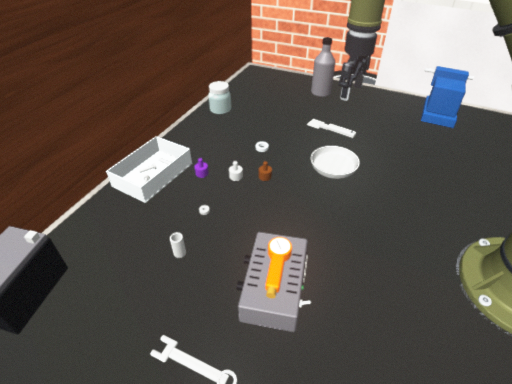

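The gauge lies lengthwise on the lid, centred within about 5 mm. Next is the scraper, gripped towards the handle end so the opening fingers clear the dish rim.

```bash
python3 - <<'E'
from h import *
s=st(); p=np.array([.4955-.042*np.cos(.18),-.391+.042*np.sin(.18),0])
ctrl.movel(p+[0,0,.004],max_speed=.1); st('down')
ctrl.close_gripper(60); st('closed')
ctrl.movel(p+[0,0,.10],max_speed=.12); st('up')
ctrl.movep([.549,-.2165-.042,.12],q(np.pi/2)); st('over')
im,d=grab('top','s1t'); grab('side','s1s')
cv2.imwrite('pics/s1c.png',cv2.resize(cv2.imread('pics/s1s.png')[50:250,200:460],None,fx=3,fy=3))
E
```

```text
t 12.82 tcp [ 0.4551 -0.3823  0.12  ] w 0.0855 F [-0.1  0.3  0.2]
down t 14.13 tcp [ 0.4544 -0.3839  0.0047] w 0.0854 F [ 0.4 -0.7 -0.1]
closed t 14.74 tcp [ 0.4543 -0.3836  0.0044] w 0.0199 F [-0.2  1.   4.2]
up t 15.69 tcp [ 0.454  -0.3829  0.0993] w 0.0202 F [-0.8  0.1 -1.6]
over t 16.73 tcp [ 0.5481 -0.2593  0.1194] w 0.0204 F [-0.3  0.2 -0.5]
```

View pics/s1c.png

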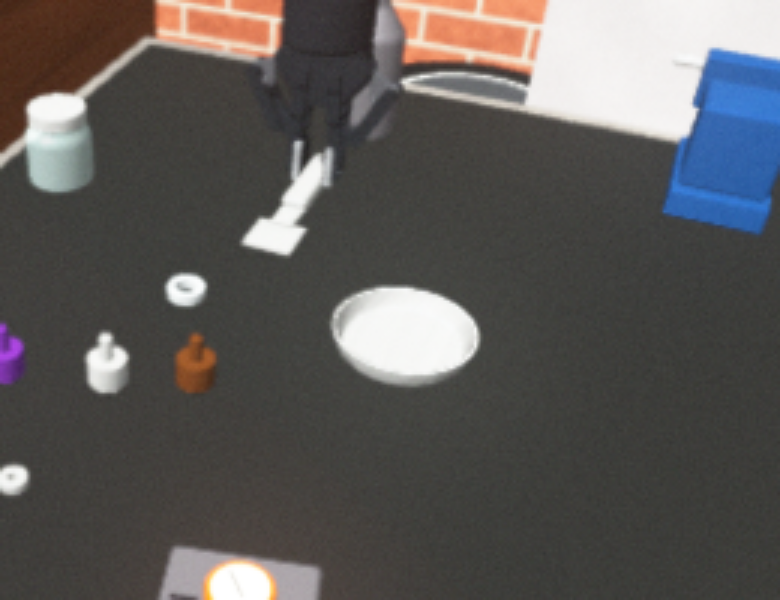

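View pics/s1t.png

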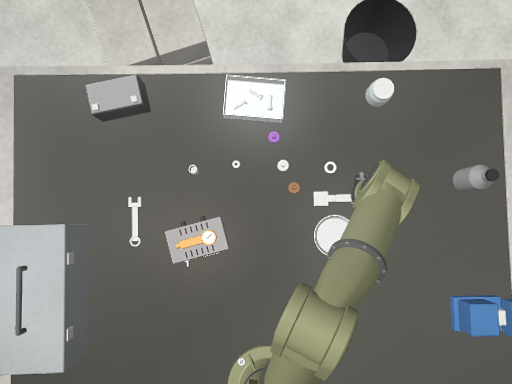

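```bash
python3 - <<'E'
from h import *
p=np.array([.549,-.2165-.042,0])
ctrl.movel(p+[0,0,.03],max_speed=.1)
ctrl.movel(p+[0,0,.006],max_speed=.03); ctrl.pause(.2); st('down')
ctrl.ungrasp(); st('open')
ctrl.movel(p+[0,0,.13],max_speed=.15)
w=np.array([.656,-.0635,.14])
c=best_a(w,0.1); print([(round(e[1],2),round(e[2][6],2)) for e in c])
ctrl.movep(w,q(c[0][1])); st('w hover',)
im,d=grab('top','s2t'); np.savez('s2t.npz',im=im,d=d); im2,_=grab('side','s2s'); np.savez('s2s.npz',im=im2)
cv2.imwrite('pics/s2c.png',cv2.resize(im[130:280,260:430],None,fx=4,fy=4))
E
```

```text
down t 19.03 tcp [ 0.5491 -0.2585  0.0062] w 0.0201 F [-0.4 -0.7 -2.2]
open t 19.68 tcp [ 0.549  -0.2585  0.006 ] w 0.0855 F [-0.6 -0.5 -0. ]
[(3.24, np.float64(1.64)), (-3.04, np.float64(1.64)), (0.1, np.float64(-0.92))]
w hover t 21.62 tcp [ 0.6552 -0.0651  0.1391] w 0.0853 F [ 0.2 -0.7 -0.3]
```

View pics/s2c.png

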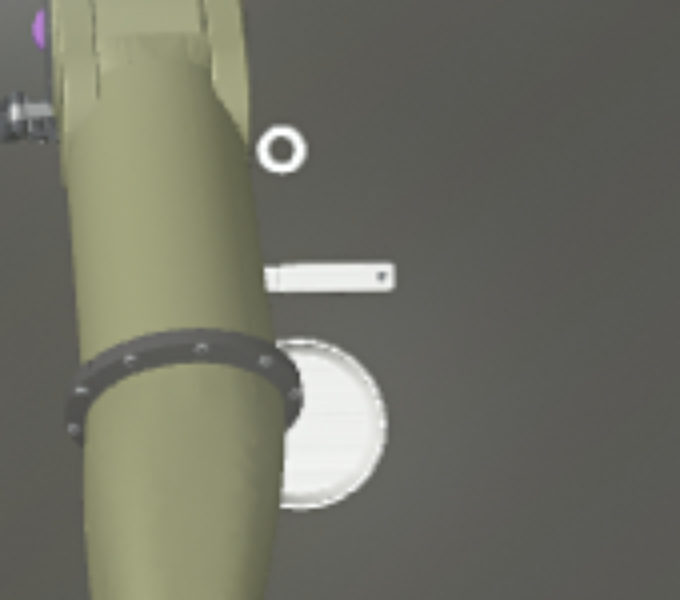

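View pics/s2s.png

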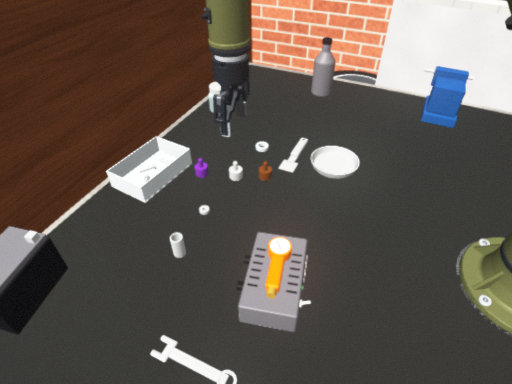

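```bash
python3 - <<'E'
from h import *
p=np.array([.656,-.0635,0])
ctrl.movel(p+[0,0,.030],max_speed=.1); st('down')
ctrl.close_gripper(45); st('closed')
ctrl.movel(p+[0,0,.06],max_speed=.08); st('lift')
ctrl.movel(p+[0,0,.12],max_speed=.15); st('lift'); ctrl.pause(.1)
ims,_=grab('side','w1s'); cv2.imwrite('pics/w1c.png',cv2.resize(ims[50:210,160:340],None,fx=4,fy=3.7))
E
```

```text
down t 22.98 tcp [ 0.6565 -0.0635  0.0307] w 0.0855 F [-0.3  1.  -0.7]
closed t 23.65 tcp [ 0.656  -0.0634  0.03  ] w 0.0088 F [-0.3 -0.   0.2]
lift t 24.18 tcp [ 0.6562 -0.0636  0.0606] w 0.0093 F [-0.4 -0.2 -2.6]
lift t 24.73 tcp [ 0.6555 -0.0635  0.1193] w 0.0091 F [-0.2 -0.2 -1.9]
```

View pics/w1c.png

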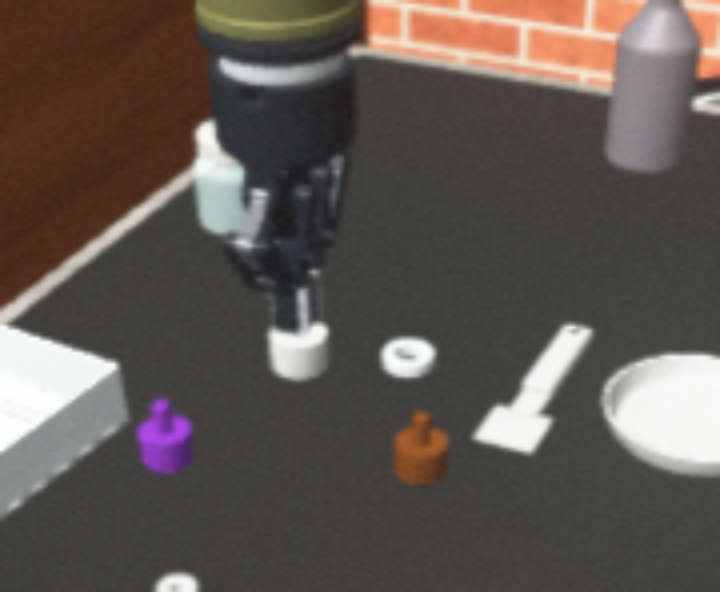

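```bash
python3 - <<'E'
from h import *
p=np.array([.4377,-.2165,0])
c=best_a(p+[0,0,.12],3.24); print([(round(e[0],2),round(e[1],2),round(e[2][6],2)) for e in c])
ctrl.movep(p+[0,0,.13],q(c[0][1])); st('over')
ctrl.movel(p+[0,0,.05],max_speed=.1)
ctrl.movel(p+[0,0,.035],max_speed=.03); ctrl.pause(.3); st('down')
if get_state()['contact_force'][2]<2:
    pass
ctrl.ungrasp(); st('open')
ctrl.movel(p+[0,0,.14],max_speed=.12)
k=np.array([.648,-.208,.12])
c=best_a(k,0.0); print([(round(e[0],2),round(e[1],2),round(e[2][6],2)) for e in c])
ctrl.movep(k,q(c[0][1])); ctrl.pause(.2); st('k hover')
im,d=grab('top','w2t'); np.savez('w2t.npz',im=im,d=d); im2,d2=grab('side','w2s'); np.savez('w2s.npz',im=im2,d=d2)
cv2.imwrite('pics/w2c.png',cv2.resize(im2[110:230,210:410],None,fx=4,fy=4))
cv2.imwrite('pics/w2tc.png',cv2.resize(im[130:280,260:430],None,fx=4,fy=4))
E
```

```text
[(np.float64(0.46), 3.24, np.float64(1.97)), (np.float64(1.82), 0.1, np.float64(-0.18)), (np.float64(1.82), 6.38, np.float64(-0.18))]
over t 25.92 tcp [ 0.4395 -0.2158  0.1302] w 0.0094 F [-0.3  0.3 -1.7]
down t 27.82 tcp [ 0.4378 -0.2166  0.0351] w 0.0091 F [-0.5  0.2 -1.3]
open t 28.54 tcp [ 0.4377 -0.2165  0.035 ] w 0.0855 F [ 0.1 -0.4  0.8]
[(np.float64(0.5), 3.14, np.float64(1.76)), (np.float64(0.5), -3.14, np.float64(1.76)), (np.float64(2.55), 0.0, np.float64(-0.56))]
k hover t 30.62 tcp [ 0.6469 -0.209   0.1207] w 0.0853 F [0.  0.5 1. ]
```

View pics/w2c.png

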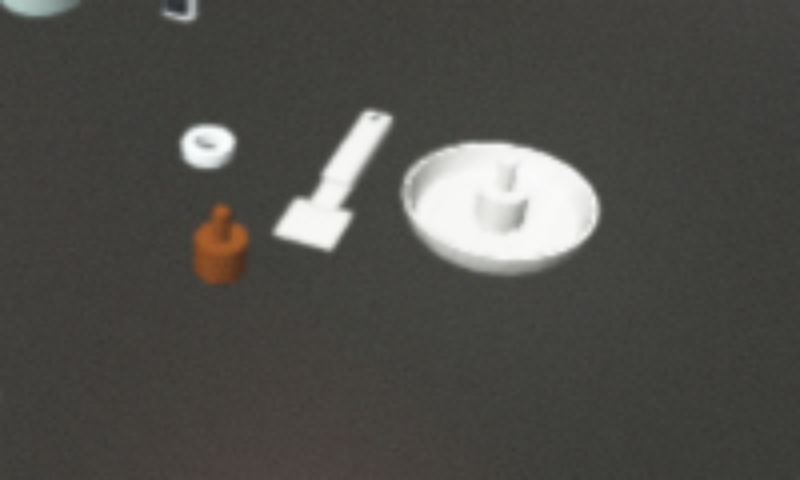

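View pics/w2tc.png

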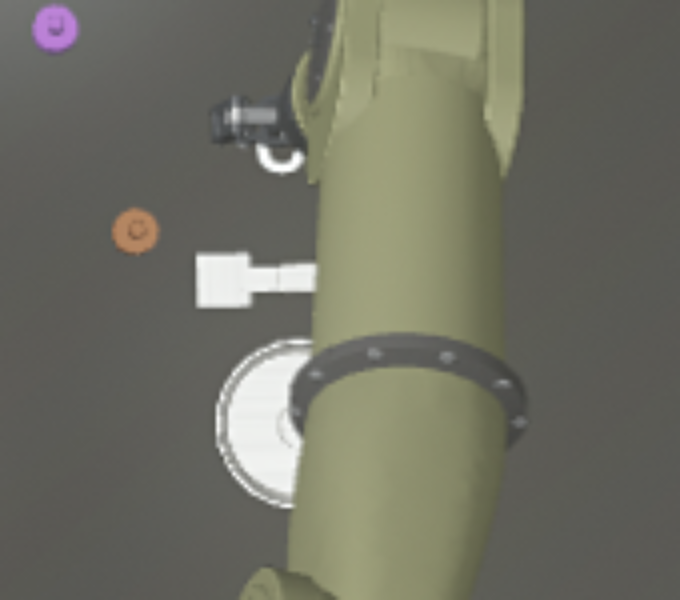

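```bash
python3 - <<'E'
from h import *
p=np.array([.648,-.208,0])
ctrl.movep(p+[0,0,.08],q(3.24-2*np.pi*0)); st('h')
ctrl.movel(p+[0,0,.004],max_speed=.08); st('down')
ctrl.close_gripper(40); st('closed')
ctrl.movel(p+[0,0,.12],max_speed=.12); st('lift')
t=np.array([.4377,-.2165,0])
ctrl.movep(t+[0,0,.13],q(3.24)); 
ctrl.movel(t+[0,0,.085],max_speed=.06); ctrl.pause(.2); st('over')
im,d=grab('top','k1t'); im2,_=grab('side','k1s')
cv2.imwrite('pics/k1c.png',cv2.resize(im2[100:200,280:400],None,fx=6,fy=6,interpolation=cv2.INTER_CUBIC))
E
```

```text
h t 31.01 tcp [ 0.6464 -0.2079  0.0789] w 0.0854 F [ 1.5 -0.8  0.9]
down t 32.11 tcp [ 0.6485 -0.2081  0.0046] w 0.0853 F [ 0.8  0.9 -0.4]
closed t 32.66 tcp [ 0.6482 -0.2081  0.0047] w 0.034 F [-0.3 -0.2  5.7]
lift t 33.77 tcp [ 0.6474 -0.2079  0.119 ] w 0.0338 F [-0.3  0.3 -0.7]
over t 35.73 tcp [ 0.4379 -0.2166  0.0854] w 0.0338 F [-0.5  0.3 -0.3]
```

View pics/k1c.png

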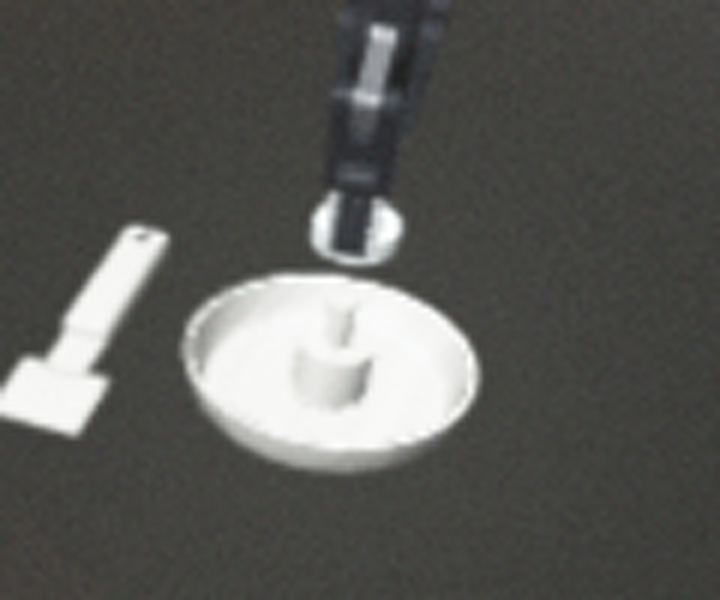

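```bash
python3 - <<'E'
from h import *
print(at_z('side',[[339.1,137.6]],.0866),at_z('side',[[336.3,150.4]],.052))
print(at_z('side',[[332.1+3.2,157.4]],.030))
E
```

```text
[[ 0.43736114 -0.21644643  0.0866    ]] [[ 0.4373455  -0.20903101  0.052     ]]
[[ 0.43665534 -0.20889284  0.03      ]]
```

```bash
python3 - <<'E'
from h import *
im=cv2.imread('pics/w2t.png'); im2=cv2.imread('pics/k1t.png')
f=lambda i:cv2.resize(cv2.convertScaleAbs(i[205:265,305:365].astype(np.float32),alpha=2,beta=-250) if 0 else np.clip((i[205:265,305:365].astype(float)-190)*4,0,255).astype(np.uint8),None,fx=6.5,fy=6.5,interpolation=cv2.INTER_CUBIC)
cv2.imwrite('pics/x.png',np.hstack([f(im),f(im2)]))
im=cv2.imread('pics/w2s.png')
cv2.imwrite('pics/x2.png',cv2.resize(np.clip((im[140:185,305:365].astype(float)-130)*2,0,255).astype(np.uint8),None,fx=12,fy=12,interpolation=cv2.INTER_CUBIC))
E
```

```text
(no output)
```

View pics/x.png

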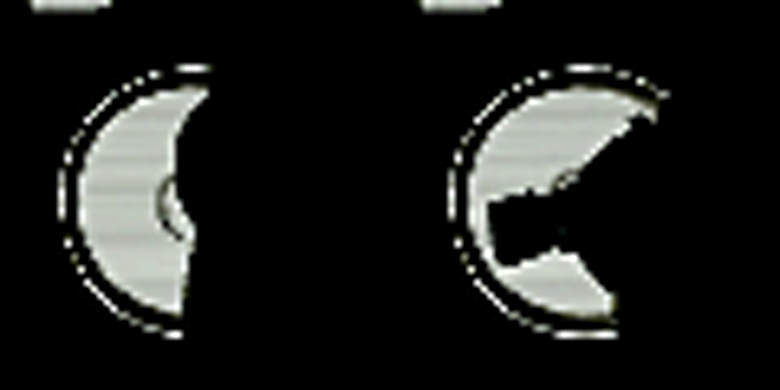

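View pics/x2.png

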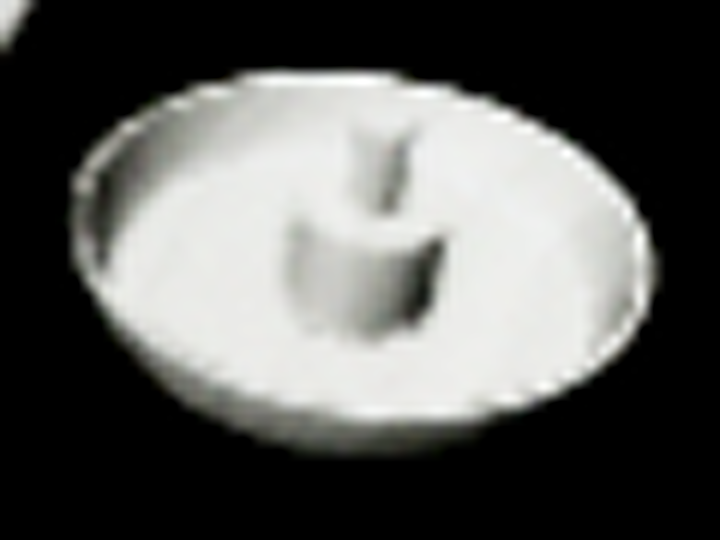

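```bash
python3 - <<'E'
from h import *
for z in(.004,.03):print(at_z('top',[[329.2,236.3],[328.6,236.3]],z)-[0,.017,0])
# expected weight outline in side for candidate y
for y in(-.2165,-.212,-.208):
    print(y,np.round((proj('side',[[.4377,y,.052],[.4377,y,.03],[.4377,y,.004]])-[305,140]+.42)*12))
E
```

```text
[[ 0.43503888 -0.21962666  0.004     ]
 [ 0.43507864 -0.21779074  0.004     ]]
[[ 0.43596632 -0.21584033  0.03      ]
 [ 0.43600539 -0.21403604  0.03      ]]
-0.2165 [[388. 111.]
 [373. 194.]
 [356. 288.]]
-0.212 [[383. 122.]
 [368. 205.]
 [351. 300.]]
-0.208 [[378. 132.]
 [363. 215.]
 [346. 309.]]
```

```bash
python3 - <<'E'
from h import *
t=np.array([.4377,-.2165,0])
f0=np.array(get_state()['contact_force'])
for z in(.065,.058,.053,.049,.045,.041,.038,.0365,.035):
    ctrl.movel(t+[0,0,z],max_speed=.04); ctrl.pause(.1); s=st(z)
    f=np.array(s['contact_force'])-f0
    if np.linalg.norm(f)>4: print('contact'); break
im2,_=grab('side','k2s')
cv2.imwrite('pics/k2c.png',cv2.resize(im2[100:200,280:400],None,fx=6,fy=6,interpolation=cv2.INTER_CUBIC))
E
```

```text
0.065 t 36.58 tcp [ 0.4378 -0.2165  0.0651] w 0.0335 F [-0.4  0.3  0.7]
0.058 t 37.0 tcp [ 0.4377 -0.2165  0.058 ] w 0.0338 F [-0.4  0.1 -0.3]
0.053 t 37.38 tcp [ 0.4377 -0.2165  0.0529] w 0.0336 F [ 0.9 -0.1 -0.9]
0.049 t 37.73 tcp [ 0.4377 -0.2165  0.0489] w 0.0336 F [ 0.6 -0.7 -0.7]
0.045 t 38.08 tcp [ 0.4377 -0.2165  0.0449] w 0.0336 F [-0.3  0.4 -0.2]
0.041 t 38.42 tcp [ 0.4377 -0.2165  0.0409] w 0.0338 F [-0.7  0.1 -1.3]
0.038 t 38.77 tcp [ 0.4377 -0.2165  0.038 ] w 0.034 F [ 0.  -0.2  0.2]
0.0365 t 39.12 tcp [ 0.4377 -0.2165  0.0365] w 0.0337 F [ 0.6 -0.5 -0.4]
0.035 t 39.48 tcp [ 0.4377 -0.2165  0.035 ] w 0.0334 F [0.6 0.1 0. ]
```

View pics/k2c.png

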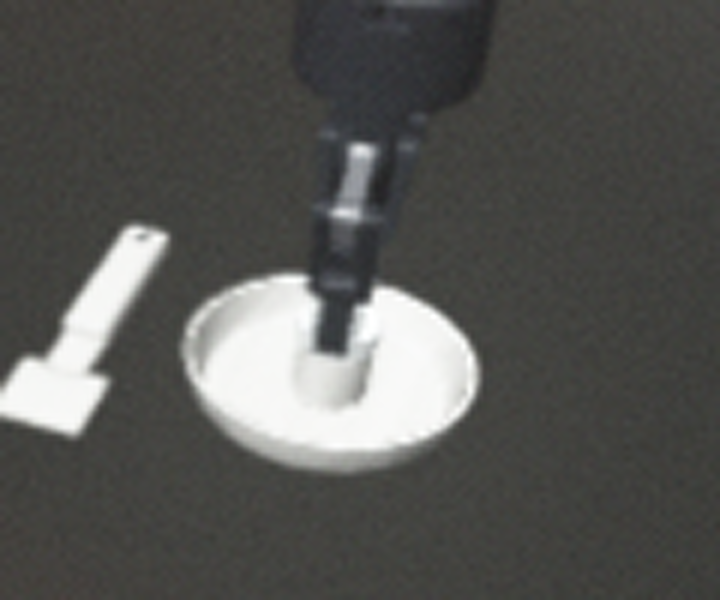

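```bash
python3 - <<'E'
from h import *
t=np.array([.4377,-.2165,0])
for z in(.034,.033,.032):
    ctrl.movel(t+[0,0,z],max_speed=.03); ctrl.pause(.1); s=st(z)
    if s['contact_force'][2]>3: break
ctrl.ungrasp(); st('open'); ctrl.pause(.2)
ctrl.movel(t+[0,0,.15],max_speed=.1)
ctrl.set_joints([-1.192,0.507,-0.238,1.5,0.126,1.149,-0.155]); st('home')
im,d=grab('top','f_t'); np.savez('ft.npz',im=im,d=d); im2,d2=grab('side','f_s'); np.savez('fs.npz',im=im2,d=d2)
a=cv2.resize(im[130:280,150:410],None,fx=3,fy=3,interpolation=cv2.INTER_CUBIC); cv2.imwrite('pics/f_tc.png',a)
cv2.imwrite('pics/f_sc.png',cv2.resize(im2[110:290,230:390],None,fx=4,fy=3.3,interpolation=cv2.INTER_CUBIC))
from fit import *
p,i=fit('top',im,'scraper',(.549,-.2165,np.pi/2),gray(70,230),yaw=True,pad=2);print('scraper',p,i)
p,i=fit('top',im,'dish',(.4377,-.2168,0),gray(70,230),pad=2);print('dish',p,i)
org=lambda im:(cv2.cvtColor(im,cv2.COLOR_BGR2HSV)[...,1]>90)|(im.min(2)>215)
p,i=fit('top',im,'gauge',(.4355,.1975,.24+np.pi/2),org,yaw=True,z=.055,pad=2);print('gauge',p,i)
im0=np.load('top0.npz')['im']
for k,p0 in dict(bush=(.663,.079,0),socket=(.647,.207,0)).items(): print(k,fit('top',im0,k,p0,gray(70,230))[0],fit('top',im,k,p0,gray(70,230))[0])
print('spanner diff',np.abs(im.astype(int)-im0)[190:250,120:150].max())
E
```

```text
0.034 t 39.88 tcp [ 0.4378 -0.2166  0.0346] w 0.034 F [-1.4  0.5  7.7]
open t 40.43 tcp [ 0.4377 -0.2165  0.0339] w 0.0855 F [ 0.1 -0.4 -0.4]
home t 44.98 tcp [0.1699 0.6014 0.2316] w 0.0854 F [ 1.  -0.4 -0.2]
scraper [ 0.54806919 -0.21865407  1.57083083] 0.6383957922419461
dish [ 0.43770775 -0.21685105  0.        ] 0.9632920169888186
gauge [0.43680376 0.1875689  1.79884381] 0.6280623608017817
bush [0.66336043 0.07857334 0.        ] [0.66335748 0.07896109 0.        ]
socket [0.64744922 0.20775195 0.        ] [0.64744922 0.20775195 0.        ]
spanner diff 4
```

View pics/f_tc.png

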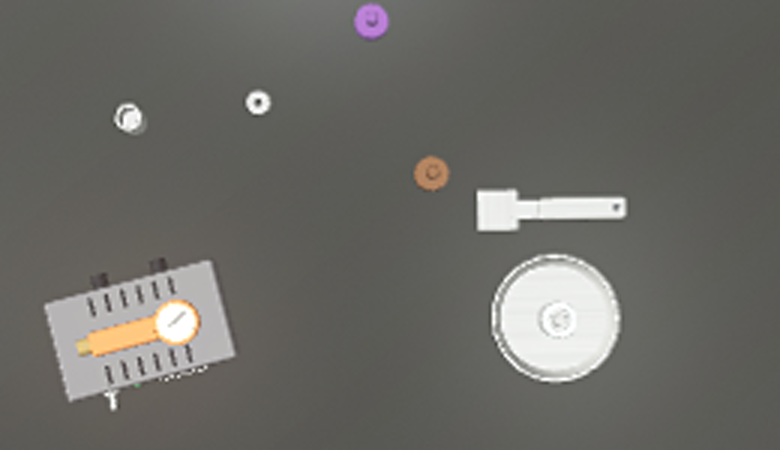

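View pics/f_sc.png

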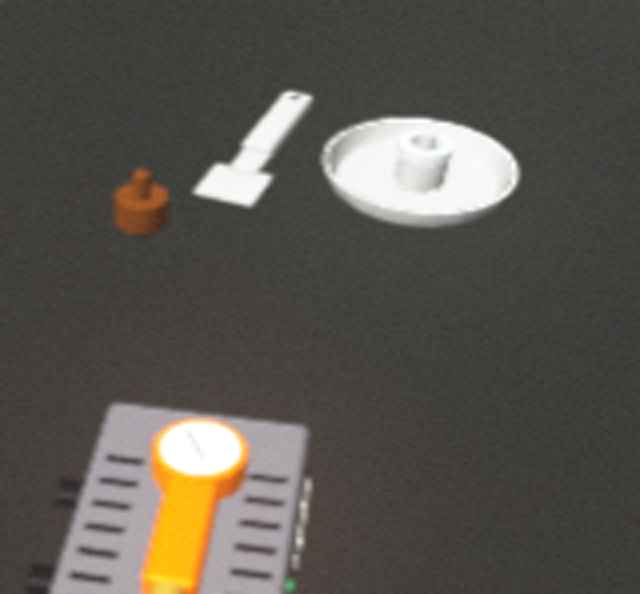

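```bash
python3 - <<'E'
from fit import *
im=np.load('ft.npz')['im']
org=lambda im:(cv2.cvtColor(im,cv2.COLOR_BGR2HSV)[...,1]>60)|(im.min(2)>215)
print('gauge',fit('top',im,'gauge',(.4355,.1975,.24-np.pi/2),org,yaw=True,z=.055,pad=0))
im2=im.copy(); cv2.circle(im2,(335,236),25,(80,80,80),-1)
print('scraper',fit('top',im2,'scraper',(.549,-.2165,np.pi/2),gray(70,230),yaw=True,pad=2))
f=lambda i:np.clip((i.astype(float)-170)*3,0,255).astype(np.uint8)
a=cv2.resize(f(im[211:261,310:360]),(400,400),interpolation=cv2.INTER_CUBIC)
s=np.load('fs.npz')['im'][135:185,310:360]; b=cv2.resize(np.clip((s.astype(float)-110)*1.8,0,255).astype(np.uint8),(400,400),interpolation=cv2.INTER_CUBIC)
cv2.imwrite('pics/f_z.png',np.hstack([a,b]))
P=cloud('top',np.load('ft.npz')['d']); 
for c in (P[229:243,328:342],): print('z near stem',np.round(np.percentile(c[...,2],[10,50,70,90,99]),4))
for (x,y,z) in((.4377,-.2165,.042),(.4377,-.2165,.052)): print(proj('top',[x,y,z]))
E
```

```text
gauge (array([ 0.434433  ,  0.19572743, -1.33394484]), np.float64(0.8888556469708302))
scraper (array([ 0.54810873, -0.2186929 ,  1.57026567]), np.float64(0.9518004763906404))
z near stem [0.0035 0.0336 0.0422 0.047  0.057 ]
[[335.68800163 235.71869938]]
[[336.22719155 235.825117  ]]
```

View pics/f_z.png

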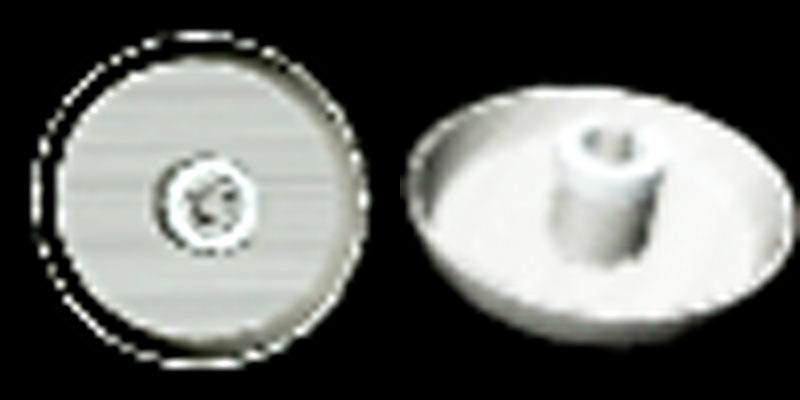

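```bash
python3 - <<'E'
from h import *
st(); print(ticket.close_job())
E
```

```text
t 45.08 tcp [0.1696 0.6016 0.2316] w 0.0853 F [-0.6  1.2 -0.5]
the job is handed in; nothing more can be done
None
```

The bench is laid out as asked and the job was handed in at about 45 s of the 118 s allowed, with the arm back at its start pose and touching nothing. The hand-in gives no verdict, so the figures below are my own last camera measurements.

| Thing | Last check |
|---|---|
| Chrome weight | Upright in the dish, released at its measured centre; looks a few mm off centre at most |
| Collar | Flat on the weight's head around the stem, its top about 42 mm above the sheet as expected, and looks coaxial |
| Scraper | 110 mm behind the dish centre, about 2 mm off sideways, parallel to the far edge (well under 0.01 rad) |
| Gauge | Within about 2 mm of the lid centre, lengthwise along the lid to about 0.005 rad |
| Bush and socket | Moved less than 1 mm |
| Spanner | Its part of the picture is unchanged |

- **Camera disagreement:** the side camera put things 1–5 mm further to the robot's left than the top camera, and about 9 mm for the dish. I put that down to calibration and a crude dish outline. I used averages for the pick-up spots and relied mainly on the top view for the placings and final checks.
- **Gauge check:** one outline fit of the gauge failed because I gave it the wrong end-for-end direction. Repeated the right way round, it agreed.

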